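# Clear and stack the garnish tubs

### The arm

A 7-joint arm with a two-finger parallel gripper is mounted at the origin on the work surface. World frame = base frame: x ahead of the robot, y to its left, z up, the work surface at z = 0. Lengths are in m, angles in rad, forces in N, time in s.
With the tool pointing down it reaches from about 0.35 to 0.9 m from the base axis. Payload 8.1 kg.
Tool frame: the origin (TCP) lies on the centre line of the jaws, within the pads' length; the fingertips stand 17 mm ahead of it and the grasp point (between the pads) lies 2 mm behind it; z points along the fingers, y is the direction in which the jaws open and shut (so a half turn about z gives the same grasp; the last joint's range is limited). The gripper opens to 92 mm and grips with 3 to 60 N. Pads are 19 mm wide; open, the fingers measure 130 mm over their backs; the gripper's body (75 mm by 190 mm) begins 47 mm behind the grasp point.
Start: joints at [-1.449, 0.434, 0.025, 1.573, -0.012, 1.134, -0.075], TCP at [0.139, 0.609, 0.244] pointing down, gripper open.
Joint ranges: [-2.62, 2.62], [-0.44, 2.09], [-1.27, 1.32], [0.08, 2.57], [-1.32, 4.46], [0.12, 2], [-2.74, 2.74]. Speed limits (rad/s): [2.22, 2.22, 3.01, 3.01, 3.14, 3.14, 3.14].

### API

Orientations are given as a rotation vector (axis times angle).
In Python, from cell import arm gives the robot as it stands.
- The arm moves only by the shell command python3 -m creep 'ROWS' [FORCE]. ROWS is JSON, a list that holds one entry, the list of rows, each a list of 7 numbers: the shift along the world's x, y, z in cm, then the turn, a rotation vector about the world's x, y, z in degrees, then the opening, from -1 (shut) to 1 (fully open), so that 0 is half open. In form: [[[tx, ty, tz, ax, ay, az, jaw], ...]]. A call has 1 to 5 rows; each row is the pose to reach, as a shift and turn from the pose commanded when the call began; what a row does not reach only later rows make up. A row lasts 1/10 s, in which the tool goes at most 50 mm and 8.59 degrees, less where a joint would pass 70% of its speed; a pose out of reach is approached as far as the arm can. A call with a gripper value outside its range is refused whole. The fingers move at their own pace and stop on an object; FORCE is the grip in N (left out, the last holds). Time passes only in rows, so rows that repeat a pose let the fingers close. It gives the time, the measured TCP pose, the force and the opening at its end, in the units of the state.
- arm.observe(): the state, without advancing time (a new reading comes with each control period).
- arm.get_image(name): name is "scene" or "top"; returns the picture (400x640x3 uint8, red, green, blue); there is no depth.
- arm.camera_model(name): a dict with "vfov" (degrees; the focal length in pixels is half the picture's height over the tangent of half this angle, whatever the lens; pixels are square), "cx", "cy" (the principal point, pixels), "k1" (the pictures are not rectified: a ray, as slopes to the right and down, at radius r is drawn at 1 + k1 r^2 times it, then the intrinsics apply), "cam_to_world" (4x4, takes a point from camera to world coordinates). Camera axes: x right, y down, z forward; pixel columns grow to the right and rows downward; lengths in m; the calibration is good to about 2 mm. A picture is of the moment at which its call begins. camera_model takes no time and is no camera call.
- arm.sign_off(): hands the job in, once; it reports no verdict.
The state is a dict: "clock": time; "joints": joint angles; "dq": joint speeds; "joint_efforts": joint torques, N m; "position": TCP position; "ee_rot": TCP orientation; "force": force on the tool from outside, world axes, zero at the start; "ft_torque": the same for the moment, N m; "width": opening from 0.0 (shut) to 1.0 (fully open).
Only numpy, scipy, OpenCV 4.12 (cv2) and the standard library are available. Lean on these libraries where they do the work, as an engineer would, in place of code of your own. Each camera call takes 0.05 s, during which the arm holds its last target.

### The job

Take the steel measuring cup off the blue-lidded fruit tub and stand it upright on the white grid of the little drip tray. Then stack the tubs, the orange-lidded one on the blue-lidded one and the green-lidded one on top, each squarely with all four corner feet down in the recesses of the lid below. Keep the tubs level, set them down rather than dropping them, leave the blue-lidded tub where it stands, and do not disturb the other things on the table.

Things in the scene. Friction and masses are not known exactly. Their poses are not given: they have to be found in the camera images.
- tub_blue_mid (a point): Clear fruit tub, blue lid, ~350 g, loose; bottom of the stack. Origin: centre, half-way up. Sizes in mm: 106 (its x) x 62 (its y) over the lid, 62 tall: feet 6, body 42 (100 x 56), lid 14. Lid top has four square recesses, 16 x 16, 5 deep, dark floor, at x +-41, y +-20; under it four ball-shaped feet at the same places, 11 diameter, 6 showing. Half a turn fits as well.
- tub_orange_mid (a point): Clear fruit tub, orange lid, ~220 g, loose, same shape and size as the blue-lidded one; origin: centre, half-way up. Seated on another tub its centre lies 57 mm above that one's, long sides parallel; unseated up to 5 mm higher. Grip across the 62 mm wide lid (its y): its sides span 17 to 31 mm above the origin.
- tub_green_mid (a point): Clear fruit tub, green lid, ~220 g, loose, same shape and size as the blue-lidded one; origin: centre, half-way up. Seated on another tub its centre lies 57 mm above that one's, long sides parallel; unseated up to 5 mm higher. Grip across the 62 mm wide lid (its y): its sides span 17 to 31 mm above the origin.
- cup_mid (a point): steel measuring cup, open at the top, round (mm): 33 diameter at the foot and 39 at the rim, 55 tall, wall 2.5, about 90 g, standing on the blue lid at the start. Origin: its centre, half-way up; z up.
- tray_deck (a point): fixed low drip tray, blue, in mm 130 (its x) by 90 (its y), 22 tall, with a flat white grid on top of 112 by 74. Origin: centre of the grid's top surface, z up.
- jug_red: Bystander (mm): syrup jug, dark red, 146 diameter, 280 tall; origin centre of underside.
- jug_lime: Bystander (mm): syrup jug, yellow-green, 146 diameter, 280 tall; origin centre of underside.
- cups: Bystander (mm): sleeve of nested white paper drink cups, 80 diameter, 162 tall; origin centre of underside.
- jar: Bystander (mm): small amber glass jar with red cap, 64 diameter, 70 tall, standing among the task's things; origin centre of underside.
- straws: Bystander (mm): steel pot of coloured straws, 72 diameter, 200 tall with the straws; origin centre of underside.
- spoon: Bystander (mm): steel spoon, 200 long, lying along its x axis; origin under its middle.
- tin: Bystander (mm): round steel tin with yellow lid, 92 diameter, 52 tall; origin centre of underside.
Things that resemble listed ones, but are neither listed nor needed, are in the scene too. Of the things shaped like the part that bears tub_orange_mid, the orange one is meant.

How it is judged:
By the outcome, as a careful person would: the job done as asked, in the order asked, and still so for the second after the job is handed in, with the robot touching nothing.
It also fails if it takes over 72 s, if anything falls off the work surface, if the arm or the gripper's body presses on something with over 40 N, if the wrist force passes 120 N, or if a joint passes its speed limit or range.

## Working session

There is one attempt and no reset: what is moved stays moved. The work goes in short steps, Python scripts to look and compute and a shell command to move; the robot and the scene stay as the last step left them, time stands still between calls to the robot, and variables do not carry over. Pictures are saved under pics/ and viewed, and the job is handed in when it is done.

```bash
ls; mkdir -p pics; python3 - <<'E'
from cell import arm
import cv2
s=arm.observe();print(s)
for n in("scene","top"):
    im=arm.get_image(n);cv2.imwrite(f"pics/{n}0.png",im[:,:,::-1]);print(n,arm.camera_model(n))
E
```

```text
pics
{'clock': 0.0, 'joints': array([-1.44862728,  0.43519657,  0.02498169,  1.57412597, -0.01161874,
        1.13399375, -0.07512132]), 'dq': array([-0.00046892,  0.00028928, -0.00042462, -0.00121925, -0.00127809,
        0.00043623, -0.00094062]), 'joint_efforts': array([-1.37146806e-03, -6.67840219e+01,  9.84877199e-01, -3.14466333e+01,
       -6.05312688e-02,  4.30274627e-02,  1.64396351e-04]), 'position': array([0.13924334, 0.60877938, 0.24295029]), 'ee_rot': array([-3.52485607e-01, -3.12170653e+00,  2.47814872e-03]), 'force': array([ 0.0395934 , -0.64627391,  1.14456164]), 'ft_torque': array([ 0.0175549, -0.0427258,  0.0500898]), 'width': 1.0006301914811682}
scene {'vfov': 48.854187202879565, 'cx': 325.2246884839597, 'cy': 199.93600807445085, 'k1': -0.01899389097696548, 'cam_to_world': array([[ 0.09950436,  0.60272092, -0.79172368,  1.65715492],
       [ 0.99502946, -0.06339575,  0.07679425, -0.0802496 ],
       [-0.00390641, -0.79542974, -0.60603322,  0.90661523],
       [ 0.        ,  0.        ,  0.        ,  1.        ]])}
top {'vfov': 48.62284427675963, 'cx': 325.6211165785834, 'cy': 191.73095765314613, 'k1': -0.10937863756183618, 'cam_to_world': array([[ 0.02877621, -0.99690955,  0.07309769,  0.48697295],
       [-0.99953166, -0.02945926, -0.0082833 ,  0.02572398],
       [ 0.01041111, -0.07282509, -0.99729039,  1.47593734],
       [ 0.        ,  0.        ,  0.        ,  1.        ]])}
```

View pics/scene0.png

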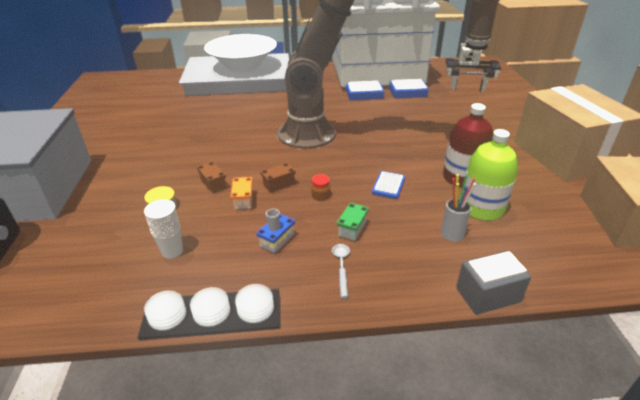

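View pics/top0.png

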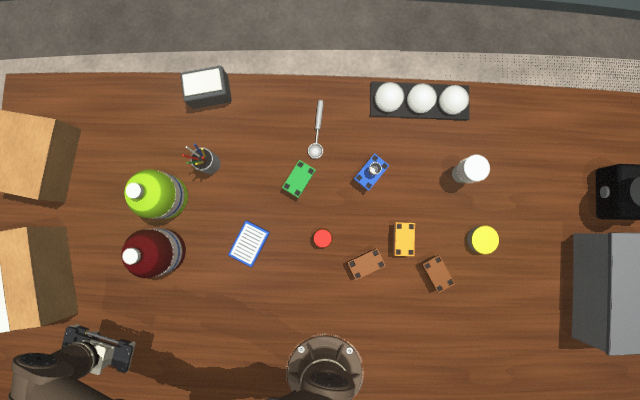

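The top view shows the blue tub with the cup at about (371,172), green at (299,180), orange at (404,239), tray at (249,243) and jar at (322,239). The brown lookalikes are at (366,265) and (437,274). The scene view agrees. Next I'll zoom in on these.

```bash
cat > h.py <<'E'
import numpy as np, cv2
from cell import arm
M={n:arm.camera_model(n) for n in("scene","top")}
def KD(m):
    f=200/np.tan(np.radians(m["vfov"])/2)
    return np.array([[f,0,m["cx"]],[0,f,m["cy"]],[0,0,1]]),np.array([m["k1"],0,0,0,0])
def ray(n,px):
    m=M[n];K,D=KD(m)
    p=cv2.undistortPointsIter(np.array(px,float).reshape(-1,1,2),K,D,None,None,(3,50,1e-9)).reshape(-1,2)
    T=np.array(m["cam_to_world"]);d=np.c_[p,np.ones(len(p))]@T[:3,:3].T
    return T[:3,3],d
def plane(n,px,z):
    o,d=ray(n,px);return o+d*((z-o[2])/d[:,2])[:,None]
def proj(n,P):
    m=M[n];K,D=KD(m);T=np.linalg.inv(m["cam_to_world"])
    return cv2.projectPoints(np.array(P,float).reshape(-1,1,3),cv2.Rodrigues(T[:3,:3])[0],T[:3,3],K,D)[0].reshape(-1,2)
def tri(pa,pb):
    o1,d1=ray("scene",pa);o2,d2=ray("top",pb);out=[];gap=[]
    for a,b in zip(d1,d2):
        a=a/np.linalg.norm(a);b=b/np.linalg.norm(b)
        s=np.linalg.lstsq(np.c_[a,-b],o2-o1,rcond=None)[0]
        p,q=o1+s[0]*a,o2+s[1]*b;out.append((p+q)/2);gap.append(np.linalg.norm(p-q)*1000)
    return np.array(out),np.array(gap)
def shot(n,name):
    im=arm.get_image(n)[:,:,::-1].copy();cv2.imwrite(f"pics/{name}.png",im);return im
def crop(im,x,y,w,h,s,name):
    cv2.imwrite(f"pics/{name}.png",cv2.resize(im[y:y+h,x:x+w],None,fx=s,fy=s,interpolation=cv2.INTER_CUBIC))
E
python3 - <<'E'
from h import *
t=cv2.imread("pics/top0.png");s=cv2.imread("pics/scene0.png")
crop(t,270,140,160,120,5,"tc0");crop(s,220,170,160,90,5,"sc0")
E
```

```text
(no output)
```

View pics/tc0.png

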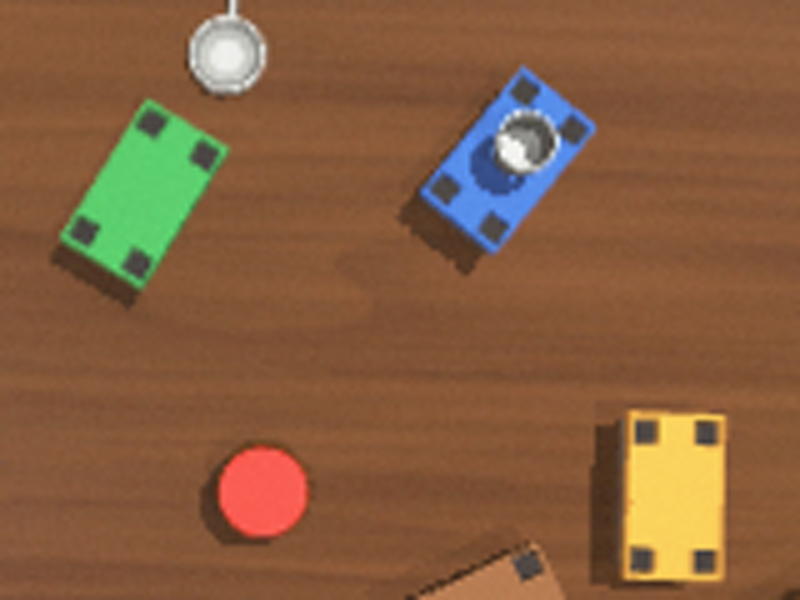

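View pics/sc0.png

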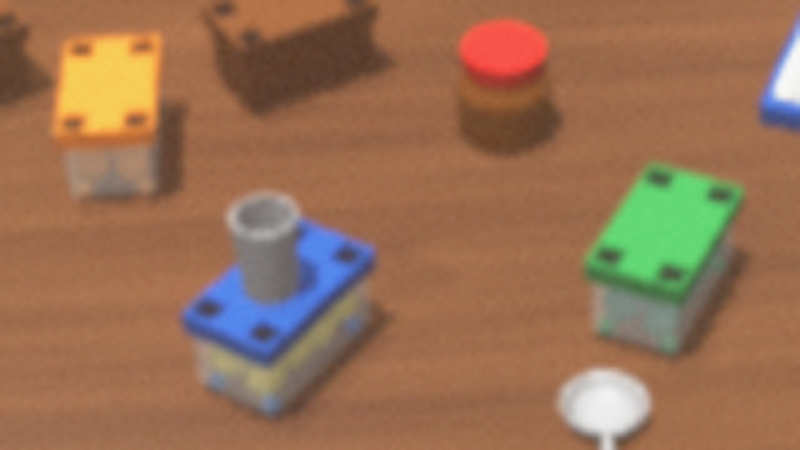

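```bash
cat >> h.py <<'E'
RNG={"blue":((98,120,60),(125,255,255)),"green":((50,110,40),(75,255,255)),"orange":((14,150,120),(30,255,255))}
def lid(im,c,box):
    """subpixel recess blobs + hull for a lid; box x,y,w,h"""
    x,y,w,h=box;S=4
    r=cv2.resize(im[y:y+h,x:x+w],None,fx=S,fy=S,interpolation=cv2.INTER_CUBIC)
    m=cv2.inRange(cv2.cvtColor(r,cv2.COLOR_BGR2HSV),*RNG[c])
    n,l,st,ce=cv2.connectedComponentsWithStats(m)
    k=1+np.argmax(st[1:,4]);m=np.uint8(l==k)*255
    cs=cv2.findContours(m,cv2.RETR_EXTERNAL,cv2.CHAIN_APPROX_NONE)[0]
    hull=cv2.convexHull(max(cs,key=len))
    hm=np.zeros_like(m);cv2.fillConvexPoly(hm,hull,255);hm=cv2.erode(hm,np.ones((5,5)))
    hsv=cv2.cvtColor(r,cv2.COLOR_BGR2HSV)
    dk=np.uint8((hm>0)&(hsv[:,:,2]<105)&(hsv[:,:,1]<130))*255
    n,l,st,ce=cv2.connectedComponentsWithStats(dk)
    cv=lambda p:(np.array(p)+.5)/S-.5+[x,y]
    bl=[(cv(ce[i]),st[i,4]/S/S) for i in range(1,n) if st[i,4]>40]
    rc=cv2.minAreaRect(hull)
    return bl,cv(hull.reshape(-1,2)),cv(cv2.boxPoints(rc))
E
python3 - <<'E'
from h import *
t=cv2.imread("pics/top0.png");s=cv2.imread("pics/scene0.png")
B={"blue":((345,145,55,55),(250,205,50,50)),"green":((275,150,50,60),(330,195,50,55)),"orange":((385,212,40,55),(222,170,40,50))}
for c,(bt,bs) in B.items():
    for n,im,b in(("top",t,bt),("scene",s,bs)):
        bl,h,box=lid(im,c,b);print(c,n,[(p.round(2).tolist(),round(a,1)) for p,a in bl])
        print(np.round(box,1).tolist(), np.round(plane(n,box,.062)*1000)[:,:2].tolist(),(plane(n,box,.062).mean(0)*1000).round(1))
E
```

```text
blue top [([374.46, 157.88], np.float64(15.4)), ([376.87, 166.4], np.float64(26.6)), ([384.03, 165.68], np.float64(15.2)), ([369.91, 172.66], np.float64(6.9)), ([358.59, 177.34], np.float64(15.7)), ([368.23, 185.18], np.float64(15.4))]
[[353.2, 178.3], [373.9, 152.8], [388.8, 164.9], [368.2, 190.4]] [[636.0, -73.0], [721.0, -138.0], [684.0, -188.0], [599.0, -122.0]] [ 660.1 -130.4   62. ]
blue scene [([261.11, 231.31], np.float64(2.8)), ([272.15, 236.18], np.float64(3.1))]
[[256.4, 232.8], [282.1, 208.3], [294.2, 221.0], [268.5, 245.5]] [[689.0, -186.0], [582.0, -110.0], [647.0, -75.0], [746.0, -151.0]] [ 666.  -130.9   62. ]
green top [([299.91, 164.17], np.float64(16.4)), ([310.4, 170.67], np.float64(16.9)), ([286.44, 185.8], np.float64(17.1)), ([297.04, 192.41], np.float64(17.4))]
[[281.2, 187.4], [298.9, 159.0], [315.5, 169.4], [297.8, 197.8]] [[600.0, 157.0], [694.0, 103.0], [662.0, 48.0], [569.0, 102.0]] [631.  102.7  62. ]
green scene [([341.28, 220.75], np.float64(2.9)), ([353.75, 224.33], np.float64(3.3))]
[[336.4, 222.4], [351.9, 197.8], [368.5, 208.3], [353.1, 232.9]] [[667.0, 49.0], [551.0, 112.0], [610.0, 156.0], [718.0, 91.0]] [636.5 101.9  62. ]
orange top [([398.48, 225.9], np.float64(13.0)), ([410.71, 226.26], np.float64(13.3)), ([397.8, 251.56], np.float64(12.2)), ([410.4, 251.66], np.float64(12.5))]
[[393.5, 255.8], [394.4, 221.0], [415.6, 221.6], [414.7, 256.4]] [[392.0, -208.0], [503.0, -209.0], [503.0, -278.0], [392.0, -277.0]] [ 447.5 -242.8   62. ]
orange scene []
[[230.3, 196.1], [231.4, 175.6], [251.7, 176.7], [250.6, 197.1]] [[501.0, -274.0], [383.0, -279.0], [397.0, -209.0], [514.0, -209.0]] [ 449.  -242.8   62. ]
```

```bash
sed -i 's/    dk=np.uint8.*/    dk=np.uint8((hm>0)\&(hsv[:,:,2]<0.62*np.median(hsv[:,:,2][m>0])))*255/' h.py
cat > pose.py <<'E'
from h import *
t=cv2.imread("pics/top0.png");s=cv2.imread("pics/scene0.png")
B={"blue":((345,145,55,55),(250,205,50,50)),"green":((275,150,50,60),(330,195,50,55)),"orange":((385,212,40,55),(222,170,40,50))}
for c,(bt,bs) in B.items():
    a,_,_=lid(t,c,bt);b,_,_=lid(s,c,bs)
    b=[p for p,_ in b]
    P=[]
    for p,ar in a:
        q=proj("scene",plane("top",[p],.062))[0]
        d=[np.linalg.norm(q-x) for x in b]
        if d and min(d)<4:
            X,g=tri([b[int(np.argmin(d))]],[p]);print(c,p.round(1),b[int(np.argmin(d))].round(1),(X[0]*1000).round(1),g.round(1))
    A=np.array([p for p,_ in a])
    print(c,"top-plane .062",(plane("top",A,.062)[:,:2]*1000).round(1).tolist(),[round(x,1) for _,x in a])
E
python3 pose.py
```

```text
blue [374.5 157.8] [272.2 236.2] [ 705.4 -141.    59.4] [0.2]
blue [384.  165.7] [261.1 231.3] [ 680.9 -172.8   59.6] [0.7]
blue [368.6 173.3] [274.6 224.1] [ 654.4 -128.2   60.4] [11.1]
blue [358.6 177.3] [289.  220.6] [640.5 -90.8  59.4] [0.1]
blue top-plane .062 [[705.0, -140.7], [675.7, -147.4], [680.5, -172.1], [654.3, -122.5], [640.2, -90.6], [615.8, -122.2]] [np.float64(19.7), np.float64(49.4), np.float64(19.6), np.float64(49.8), np.float64(20.9), np.float64(20.2)]
green [299.9 164.1] [353.8 224.4] [677.5  99.4  58.9] [0.1]
green [310.4 170.6] [341.3 220.8] [657.4  64.7  59.1] [0.2]
green [286.4 185.8] [363.8 208.5] [606.3 140.9  59.5] [0.9]
green [297.  192.4] [351.6 205.5] [586.2 106.1  58.4] [0.8]
green top-plane .062 [[677.1, 99.3], [657.1, 64.8], [606.1, 140.2], [585.9, 105.5]] [np.float64(21.4), np.float64(21.2), np.float64(21.5), np.float64(21.8)]
orange top-plane .062 [[487.9, -223.0], [488.2, -262.3], [406.0, -221.8], [406.2, -262.5]] [np.float64(20.0), np.float64(19.6), np.float64(19.8), np.float64(19.1)]
```

```bash
python3 - <<'E'
from h import *
t=cv2.imread("pics/top0.png");s=cv2.imread("pics/scene0.png")
crop(t,355,150,40,40,15,"tcup");crop(s,255,200,40,40,15,"scup")
# tray: white grid & blue outline
for n,im,(x,y,w,h) in(("top",t,(225,215,50,55)),("scene",s,(365,165,50,40))):
    r=cv2.resize(im[y:y+h,x:x+w],None,fx=4,fy=4,interpolation=cv2.INTER_CUBIC);hsv=cv2.cvtColor(r,cv2.COLOR_BGR2HSV)
    for nm,lo,hi,z in(("outer",(98,100,40),(130,255,255),.02),("white",(0,0,120),(180,70,255),.022)):
        m=cv2.inRange(hsv,lo,hi);m=cv2.morphologyEx(m,cv2.MORPH_OPEN,np.ones((3,3)));c=max(cv2.findContours(cv2.morphologyEx(m,cv2.MORPH_CLOSE,np.ones((9,9))),cv2.RETR_EXTERNAL,cv2.CHAIN_APPROX_NONE)[0],key=cv2.contourArea)
        b=(cv2.boxPoints(cv2.minAreaRect(cv2.convexHull(c)))+.5)/4-.5+[x,y]
        q=cv2.moments(cv2.convexHull(c));ctr=(np.array([q["m10"],q["m01"]])/q["m00"]+.5)/4-.5+[x,y]
        print(n,nm,b.round(1).tolist(),(plane(n,b,z)[:,:2]*1000).round(0).tolist(),ctr.round(2),(plane(n,[ctr],z)*1000).round(1))
        if nm=="white":
            globals()["c_"+n]=ctr
print(tri([c_scene],[c_top]))
E
```

```text
top outer [[227.1, 254.7], [245.3, 219.4], [269.5, 231.9], [251.4, 267.1]] [[377.0, 331.0], [495.0, 275.0], [456.0, 194.0], [339.0, 249.0]] [248.33 243.26] [[416.8 262.2  20. ]]
top white [[229.8, 253.8], [245.3, 222.7], [265.9, 233.0], [250.4, 264.1]] [[380.0, 322.0], [484.0, 274.0], [452.0, 205.0], [349.0, 253.0]] [247.92 243.43] [[416.3 263.1  22. ]]
scene outer [[371.3, 188.9], [403.7, 175.6], [410.2, 191.5], [377.8, 204.7]] [[453.0, 196.0], [386.0, 326.0], [482.0, 325.0], [543.0, 201.0]] [389.66 188.07] [[455.  259.4  20. ]]
scene white [[370.7, 191.3], [374.6, 168.6], [405.6, 174.0], [401.7, 196.7]] [[469.0, 190.0], [332.0, 230.0], [379.0, 334.0], [510.0, 288.0]] [387.95 182.01] [[421.4 260.5  22. ]]
(array([[0.41600762, 0.26289232, 0.01814204]]), array([1.76115858]))
```

View pics/tcup.png

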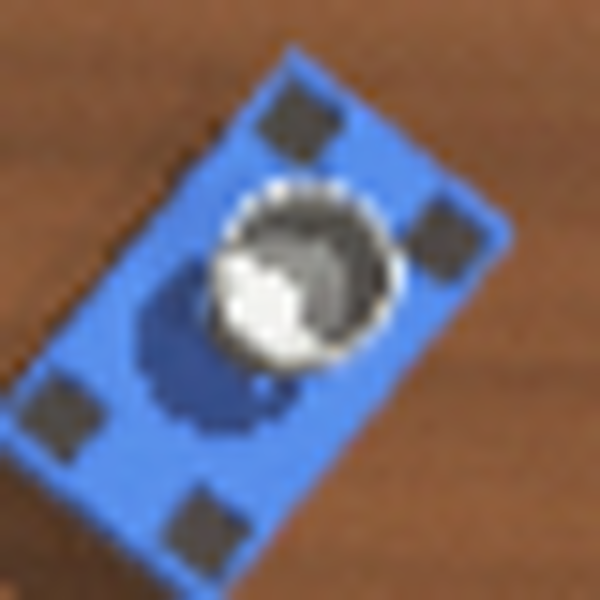

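View pics/scup.png

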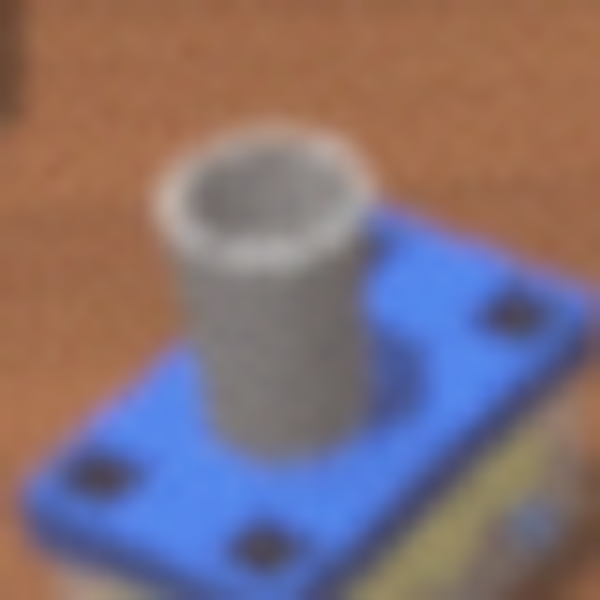

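The rim ellipse is centred at about (374.9,167.9) in the top view and (272.4,212.7) in the scene view. Next I'll triangulate these.

```bash
python3 - <<'E'
from h import *
print(tri([[272.4,212.67]],[[374.93,167.87]]),plane("top",[[374.93,167.87]],.117))
# base in scene: foot bottom px ~ (287,465)/15
from scipy.spatial.transform import Rotation as R
s=arm.observe();print(R.from_rotvec(s["ee_rot"]).as_matrix().round(3))
E
```

```text
(array([[ 0.66560798, -0.13641762,  0.11391198]]), array([0.24748215])) [[ 0.66520051 -0.13617426  0.117     ]]
[[-0.975  0.223 -0.   ]
 [ 0.223  0.975 -0.001]
 [-0.    -0.001 -1.   ]]
```

```bash
python3 -m creep '[[[0,0,5,0,0,0,1],[0,0,10,0,0,0,1],[0,0,15,0,0,0,1],[2.5,-4,16,0,0,0,1],[5,-8,16,0,0,0,1]]]' 20
```

```text
clock: 0.6
position: [0.1894, 0.5299, 0.4058]
ee_rot: [0.349, 3.122, 0.006]
force: [1.6, -0.7, -0.1]
width: 1.003
```

```bash
python3 -m creep '[[[2.8,-3.9,0,0,0,0,1],[5.6,-7.8,0,0,0,0,1],[8.4,-11.7,0,0,0,0,1],[11.2,-15.6,0,0,0,0,1],[14,-19.5,0,0,0,0,1]]]'
python3 -m creep '[[[2.8,-3.9,0,0,0,0,1],[5.6,-7.8,0,0,0,0,1],[8.4,-11.7,0,0,0,0,1],[11.2,-15.6,0,0,0,0,1],[14,-19.5,0,0,0,0,1]]]'
python3 -m creep '[[[2.7,-3.8,-1,0,0,0,1],[5.4,-7.6,-3,0,0,0,1],[8.1,-11.4,-5,0,0,0,1],[10.8,-15.2,-7,0,0,0,1],[13.5,-19,-9,0,0,0,1]]]'
```

```text
clock: 1.1
position: [0.33, 0.3323, 0.4036]
ee_rot: [-0.352, -3.122, 0.0]
force: [0.2, 0.4, 0.2]
width: 0.999
clock: 1.6
position: [0.4699, 0.1374, 0.4037]
ee_rot: [-0.352, -3.122, -0.0]
force: [-0.2, 0.6, -0.2]
width: 1.0
clock: 2.1
position: [0.6035, -0.0499, 0.3138]
ee_rot: [-0.351, -3.121, -0.0]
force: [0.5, 1.0, 0.0]
width: 1.001
```

```bash
python3 -m creep '[[[2.2,-3.1,-3,0,0,0,1],[4.4,-6.2,-6,0,0,0,1],[6.1,-8.5,-9,0,0,0,1],[6.1,-8.5,-11,0,0,0,1],[6.1,-8.5,-11,0,0,0,1]]]'
python3 - <<'E'
from h import *
s=arm.observe();print(s["position"],s["joints"].round(2))
t=shot("top","top1");s=shot("scene","scene1");crop(s,210,130,130,120,5,"sc1")
E
```

```text
clock: 2.6
position: [0.6619, -0.1339, 0.2009]
ee_rot: [-0.354, -3.115, 0.0]
force: [0.1, 0.6, 0.5]
width: 1.003
[ 0.66188547 -0.13390879  0.20089557] [-0.21  0.59  0.53  1.51 -0.32  1.13  1.73]
```

View pics/sc1.png

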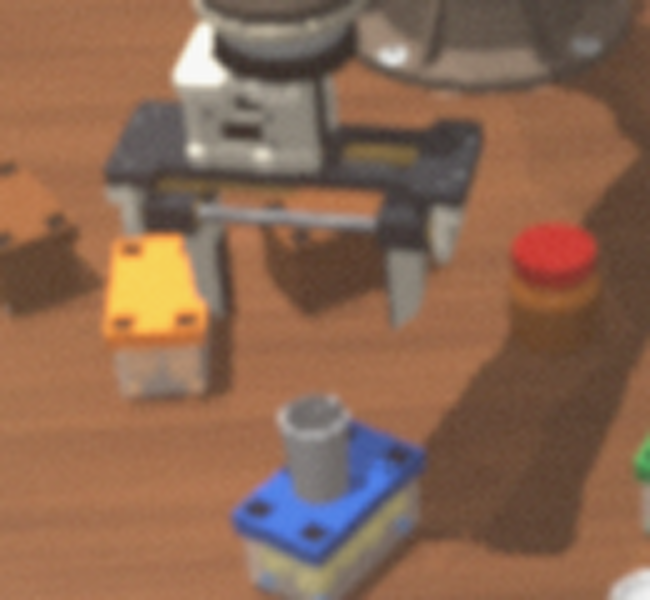

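The gripper is above and in line with the cup, which is at about (272,213) in the full scene picture. Nothing has been disturbed. Going down to the cup.

```bash
python3 -m creep '[[[0,0,0,0,0,0,1],[0,0,-2,0,0,0,1],[0,0,-4.5,0,0,0,1],[0,0,-6.5,0,0,0,1],[0,0,-6.5,0,0,0,1]]]'
```

```text
clock: 3.2
position: [0.6629, -0.1321, 0.1388]
ee_rot: [-0.35, -3.12, -0.001]
force: [-0.4, -0.5, 0.6]
width: 1.001
```

```bash
python3 -m creep '[[[0.3,-0.4,0,0,0,0,1],[0.3,-0.4,-2,0,0,0,1],[0.3,-0.4,-3.5,0,0,0,1],[0.3,-0.4,-4.3,0,0,0,1],[0.3,-0.4,-4.3,0,0,0,1]]]'; python3 -c "
from cell import arm
print(arm.observe()['position'],arm.observe()['dq'].round(3))"
```

```text
clock: 3.7
position: [0.6664, -0.1373, 0.0962]
ee_rot: [-0.352, -3.12, -0.0]
force: [-0.5, -1.0, 0.0]
width: 1.002
[ 0.66638018 -0.13731073  0.09618895] [-0.004 -0.016  0.01  -0.015  0.006  0.016 -0.006]
```

```bash
python3 -m creep '[[[0,0,0,0,0,0,-0.1],[0,0,0,0,0,0,-0.4],[0,0,0,0,0,0,-0.6],[0,0,0,0,0,0,-0.6],[0,0,0,0,0,0,-0.6]]]' 15
python3 -m creep '[[[0,0,0,0,0,0,-0.6],[0,0,0.2,0,0,0,-0.6],[0,0,1,0,0,0,-0.6],[0,0,2.5,0,0,0,-0.6],[0,0,4,0,0,0,-0.6]]]'
```

```text
clock: 4.2
position: [0.6669, -0.1376, 0.0972]
ee_rot: [0.352, 3.121, 0.0]
force: [-0.1, -0.3, -0.3]
width: 0.613
clock: 4.7
position: [0.6669, -0.1377, 0.1384]
ee_rot: [0.353, 3.121, -0.0]
force: [0.2, -0.7, -1.1]
width: 0.4
```

```bash
python3 -m creep '[[[0,0,4,0,0,0,-0.6],[0,0,8,0,0,0,-0.6],[0,0,10,0,0,0,-0.6],[0,0,10,0,0,0,-0.6]]]'
python3 - <<'E'
from h import *
s=arm.observe();print(s["position"],s["force"],s["width"])
t=shot("top","top2");s=shot("scene","scene2");crop(s,210,90,160,160,4,"sc2")
for c,b in (("blue",(345,145,55,55)),):
    bl,h,box=lid(s,"blue",(250,205,50,50));print([p.round(1).tolist() for p,_ in bl])
E
```

```text
clock: 5.1
position: [0.6686, -0.1385, 0.2424]
ee_rot: [0.352, 3.114, -0.0]
force: [-0.0, 0.2, -0.6]
width: 0.397
[ 0.6686318  -0.13854938  0.24239488] [-0.03845231  0.18695215 -0.58308769] 0.39719880217375375
[[278.7, 217.4], [287.7, 221.1], [261.1, 231.3], [272.2, 236.2]]
```

View pics/sc2.png

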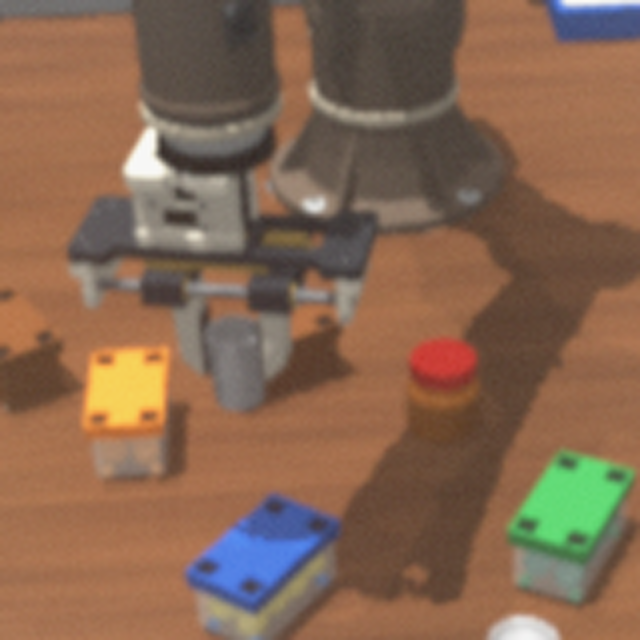

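The cup is held upright at about (269,180) in the full picture. The blue lid's four recesses are clear and the tub hasn't moved. Carrying the cup to the tray.

```bash
python3 -m creep '[[[-1.5,2.4,0,0,0,0,-0.6],[-4,6.4,0,0,0,0,-0.6],[-6.6,10.6,0,0,0,0,-0.6],[-9.2,14.8,0,0,0,0,-0.6],[-11.8,19,0,0,0,0,-0.6]]]'
python3 -m creep '[[[-2.6,4.2,0,0,0,0,-0.6],[-5.2,8.4,0,0,0,0,-0.6],[-7.8,12.6,0,0,0,0,-0.6],[-10.4,16.8,0,0,0,0,-0.6],[-12,19.5,0,0,0,0,-0.6]]]'
python3 -m creep '[[[-1.4,1.7,0,0,0,0,-0.6],[-1.4,1.7,0,0,0,0,-0.6],[-1.4,1.7,0,0,0,0,-0.6]]]'
python3 - <<'E'
from h import *
s=arm.observe();print(s["position"],s["force"],s["width"])
t=shot("top","top3");s=shot("scene","scene3");crop(s,320,80,160,140,4,"sc3");crop(t,180,190,130,100,5,"tc3")
E
```

```text
clock: 5.7
position: [0.5467, 0.0539, 0.2358]
ee_rot: [-0.352, -3.12, 0.001]
force: [0.3, 0.9, -0.6]
width: 0.4
clock: 6.2
position: [0.4255, 0.2503, 0.236]
ee_rot: [-0.346, -3.12, 0.001]
force: [0.7, -1.2, -0.4]
width: 0.396
clock: 6.5
position: [0.4142, 0.2641, 0.2362]
ee_rot: [-0.351, -3.121, 0.002]
force: [-0.6, -0.5, -1.0]
width: 0.401
[0.41424681 0.26414042 0.23623014] [-0.55520087 -0.45074688 -1.04146107] 0.40069097407129595
```

View pics/sc3.png

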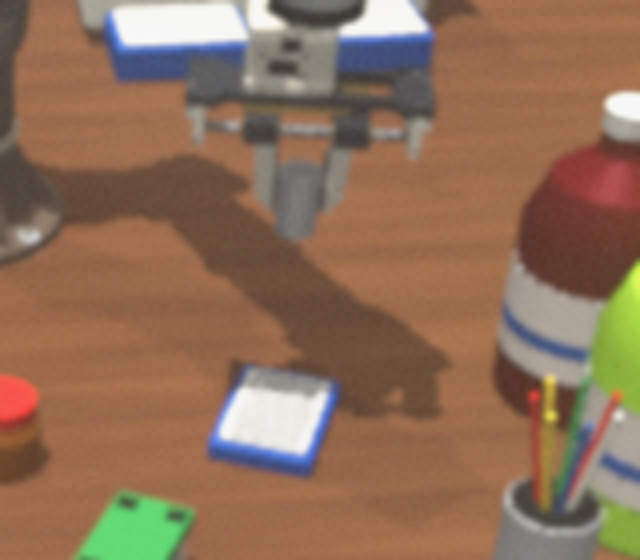

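View pics/tc3.png

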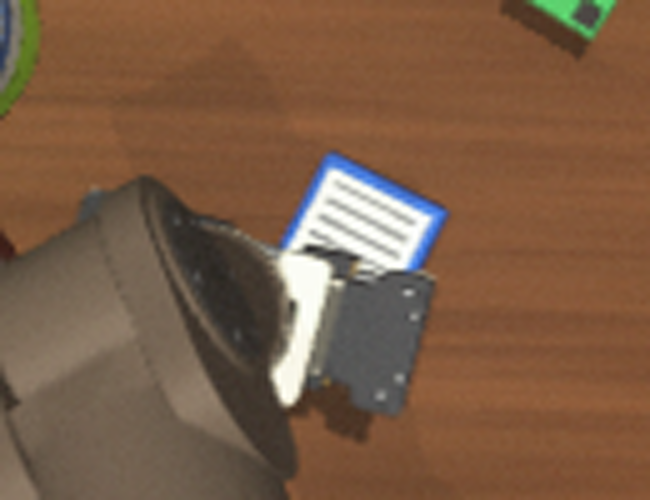

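```bash
python3 - <<'E'
from h import *
o,d=ray("scene",[[393.7,139.5],[394.2,119.8]])
for i,x in((0,.4305),(1,.395)): k=(x-o[0])/d[i,0];print(o+k*d[i])
E
```

```text
[0.4305     0.26297474 0.1963757 ]
[0.395      0.26790636 0.24880099]
```

```bash
python3 -m creep '[[[0.2,-0.1,-4,0,0,0,-0.6],[0.2,-0.1,-8,0,0,0,-0.6],[0.2,-0.1,-12,0,0,0,-0.6],[0.2,-0.1,-15,0,0,0,-0.6],[0.2,-0.1,-16.5,0,0,0,-0.6]]]'
python3 -m creep '[[[0,0,-0.3,0,0,0,-0.6],[0,0,-0.6,0,0,0,-0.6],[0,0,-0.6,0,0,0,-0.6]]]'
```

```text
clock: 7.1
position: [0.4164, 0.2612, 0.0693]
ee_rot: [-0.356, -3.119, 0.005]
force: [0.9, -0.4, -1.0]
width: 0.402
clock: 7.4
position: [0.4175, 0.2633, 0.0664]
ee_rot: [0.354, 3.121, 0.001]
force: [0.7, 0.4, -0.6]
width: 0.404
```

```bash
python3 - <<'E'
from h import *
s=arm.observe();print(s["position"],s["force"],s["width"])
s=shot("scene","scene4");crop(s,340,120,100,90,6,"sc4")
E
```

```text
[0.41752988 0.26329238 0.06643545] [ 0.68902462  0.4263783  -0.55946661] 0.40441711381469375
```

View pics/sc4.png

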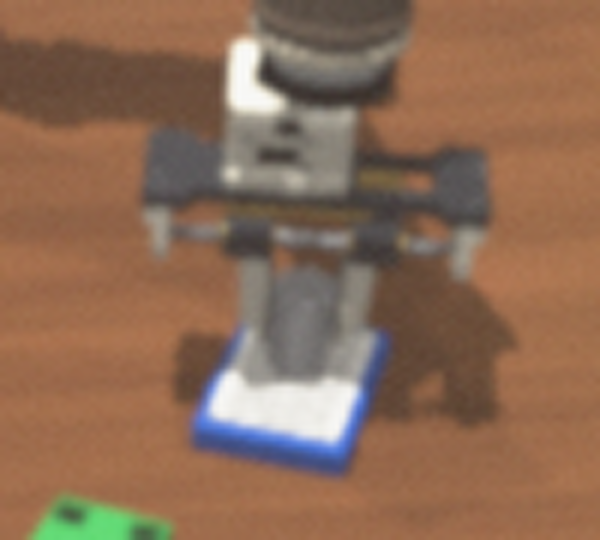

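The cup is over the middle of the white grid, with its foot at about (390,183). There is no contact yet, so I'll lower it in small steps.

```bash
python3 -m creep '[[[0,0,-0.2,0,0,0,-0.6],[0,0,-0.4,0,0,0,-0.6],[0,0,-0.4,0,0,0,-0.6]]]'
python3 -m creep '[[[0,0,-0.2,0,0,0,-0.6],[0,0,-0.3,0,0,0,-0.6],[0,0,-0.3,0,0,0,-0.6]]]'
```

```text
clock: 7.75
position: [0.4168, 0.2636, 0.062]
ee_rot: [0.352, 3.122, 0.001]
force: [0.1, 0.1, -1.5]
width: 0.399
clock: 8.05
position: [0.4174, 0.2638, 0.0599]
ee_rot: [0.353, 3.121, 0.002]
force: [-2.7, -1.6, 15.3]
width: 0.398
```

```bash
python3 -m creep '[[[0,0,0.1,0,0,0,-0.6],[0,0,0.1,0,0,0,-0.1],[0,0,0.1,0,0,0,0.2],[0,0,0.1,0,0,0,0.6],[0,0,0.1,0,0,0,1]]]'
python3 -m creep '[[[0,0,0,0,0,0,1],[0,0,0,0,0,0,1],[0,0,2,0,0,0,1],[0,0,5,0,0,0,1],[0,0,9,0,0,0,1]]]'
```

```text
clock: 8.55
position: [0.4167, 0.2634, 0.0598]
ee_rot: [-0.352, -3.122, 0.0]
force: [0.4, -0.1, -0.4]
width: 0.662
clock: 9.05
position: [0.4159, 0.2627, 0.1498]
ee_rot: [-0.352, -3.12, 0.004]
force: [1.4, 0.6, -0.1]
width: 0.994
```

```bash
python3 -m creep '[[[0,0,4,0,0,0,1],[0.2,-3,7,0,0,0,1],[0.5,-7.5,7,0,0,3,1],[0.8,-12.2,7,0,0,6,1],[1.1,-17,7,0,0,9,1]]]'
python3 -m creep '[[[0.3,-4.8,0,0,0,3.5,1],[0.6,-9.6,0,0,0,3.5,1],[0.9,-14.4,0,0,0,3.5,1],[1.2,-19.2,0,0,0,3.5,1],[1.5,-24,0,0,0,3.5,1]]]'
python3 -m creep '[[[0.3,-4.8,0,0,0,0,1],[0.5,-9.3,-2,0,0,0,1],[0.5,-9.5,-4,0,0,0,1],[0.5,-9.5,-4,0,0,0,1]]]'
python3 - <<'E'
from h import *
from scipy.spatial.transform import Rotation as R
s=arm.observe();print(s["position"],R.from_rotvec(s["ee_rot"]).as_matrix().round(4).tolist(),s["joints"].round(2))
t=shot("top","top5");s=shot("scene","scene5");crop(s,340,120,100,90,6,"sc5");crop(s,180,120,130,120,5,"sc5b")
crop(t,220,210,60,60,6,"tc5")
E
```

```text
clock: 9.55
position: [0.4277, 0.092, 0.2203]
ee_rot: [0.101, 3.139, 0.001]
force: [1.4, -0.6, 1.2]
width: 0.999
clock: 10.05
position: [0.4426, -0.1484, 0.2201]
ee_rot: [0.01, 3.141, 0.001]
force: [1.7, 0.7, 0.8]
width: 0.996
clock: 10.45
position: [0.4459, -0.2424, 0.1779]
ee_rot: [-0.016, -3.137, -0.001]
force: [-0.3, 0.7, 0.3]
width: 0.998
[ 0.4459092  -0.24238167  0.17788992] [[-0.9999, 0.0102, -0.0041], [0.0102, 0.9999, 0.0007], [0.0041, 0.0007, -1.0]] [-0.14  0.36  0.7   1.98 -0.29  0.9   2.27]
```

View pics/sc5.png

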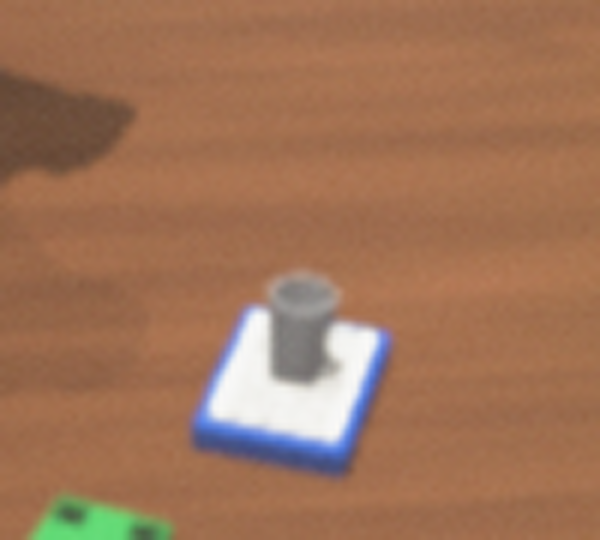

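View pics/sc5b.png

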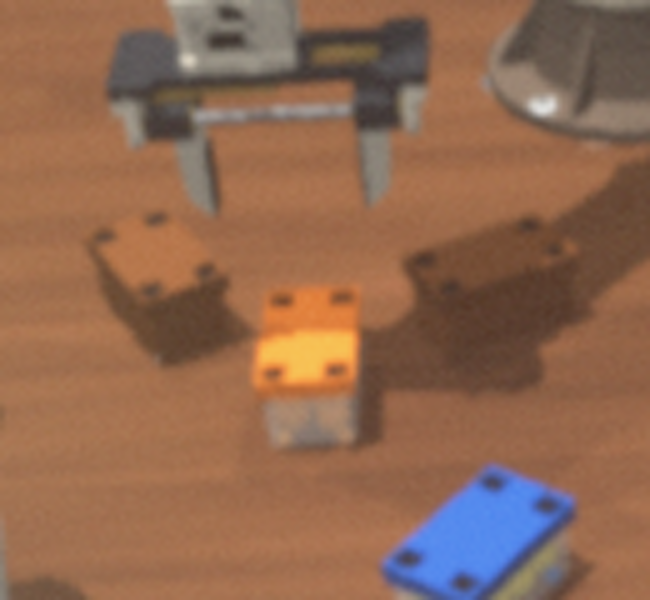

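View pics/tc5.png

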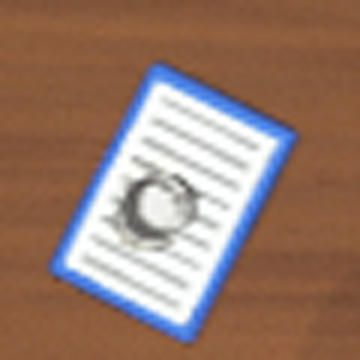

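The cup stands upright on the grid, foot at about (390,183) in the scene view and about (246,244) in the top view. The gripper straddles the orange tub. I'll triangulate that lid before going down.

```bash
python3 - <<'E'
from h import *
print(tri([[247.7,194.4],[234.7,194.5],[248.5,179.3],[235.9,179.7]],[[398.48,225.9],[410.7,226.26],[397.8,251.56],[410.4,251.66]]))
E
```

```text
(array([[ 0.48787803, -0.2218327 ,  0.05471898],
       [ 0.48772033, -0.2622299 ,  0.05723263],
       [ 0.40578296, -0.22141933,  0.05787977],
       [ 0.40647457, -0.26267499,  0.05963365]]), array([3.53621872, 1.17715009, 2.27478347, 0.52064474]))
```

```bash
python3 -m creep '[[[0.1,0,-3,0,0,0,1],[0.1,0,-6.5,0,0,0,1],[0.1,0,-9.5,0,0,0,1],[0.1,0,-11.5,0,0,0,1],[0.1,0,-12.3,0,0,0,1]]]'
python3 -m creep '[[[0,0,0,0,0,0,1],[0,0,0,0,0,0,0.3]]]' 30
python3 -m creep '[[[0,0,0,0,0,0,0.3],[0,0,0,0,0,0,0.2],[0,0,0,0,0,0,0.2],[0,0,0,0,0,0,0.2],[0,0,0,0,0,0,0.2]]]'
```

```text
clock: 11.05
position: [0.4491, -0.2397, 0.0563]
ee_rot: [-0.006, -3.141, -0.002]
force: [-0.2, 0.3, -0.0]
width: 1.001
clock: 11.25
position: [0.4498, -0.2414, 0.0581]
ee_rot: [0.009, 3.14, -0.0]
force: [0.3, 0.4, 0.5]
width: 0.953
clock: 11.75
position: [0.4492, -0.2419, 0.0574]
ee_rot: [0.011, 3.141, -0.001]
force: [-0.0, -0.7, 6.1]
width: 0.673
```

```bash
python3 -m creep '[[[0,0,0,0,0,0,0.2],[0,0,0.3,0,0,0,0.2],[0,0,1,0,0,0,0.2],[0,0,2,0,0,0,0.2],[0,0,2,0,0,0,0.2]]]'
python3 -m creep '[[[0,0,2,0,0,0,0.2],[0,0,5,0,0,0,0.2],[0,0,9,0,0,0,0.2],[0,0,12,0,0,0,0.2],[0,0,12,0,0,0,0.2]]]'
```

```text
clock: 12.25
position: [0.4494, -0.2419, 0.0782]
ee_rot: [0.011, 3.14, -0.001]
force: [0.1, -0.0, -2.2]
width: 0.671
clock: 12.75
position: [0.4506, -0.2428, 0.2006]
ee_rot: [0.011, 3.135, -0.003]
force: [0.4, -0.1, -2.7]
width: 0.672
```

```bash
python3 -m creep '[[[1.5,0.8,0,0,0,-3,0.2],[5,2.6,0,0,0,-10,0.2],[9,4.7,0,0,0,-18,0.2],[13,6.8,0,0,0,-25,0.2],[17,8.9,0,0,0,-31,0.2]]]'
python3 -m creep '[[[3,1.5,0,0,0,-6.2,0.2],[4.2,2.1,0,0,0,-6.2,0.2],[4.2,2.1,-1,0,0,-6.2,0.2],[4.2,2.1,-2,0,0,-6.2,0.2],[4.2,2.1,-2,0,0,-6.2,0.2]]]'
python3 - <<'E'
from h import *
s=arm.observe();print(s["position"],s["ee_rot"],s["force"],s["width"],s["joints"].round(2))
t=shot("top","top6");s=shot("scene","scene6");crop(s,220,120,120,140,5,"sc6");crop(t,320,120,110,100,6,"tc6")
E
```

```text
clock: 13.25
position: [0.6199, -0.151, 0.1956]
ee_rot: [-0.856, -3.021, -0.0]
force: [0.8, -2.0, -2.1]
width: 0.673
clock: 13.75
position: [0.6581, -0.1326, 0.1747]
ee_rot: [-1.014, -2.97, 0.001]
force: [0.8, 0.4, -2.2]
width: 0.674
[ 0.65813135 -0.13263848  0.17469403] [-1.01361886e+00 -2.96953442e+00  9.57388466e-04] [ 0.79330521  0.41771068 -2.2047319 ] 0.6736387657985248 [-0.36  0.68  0.8   1.57 -0.52  1.12  1.48]
```

View pics/sc6.png

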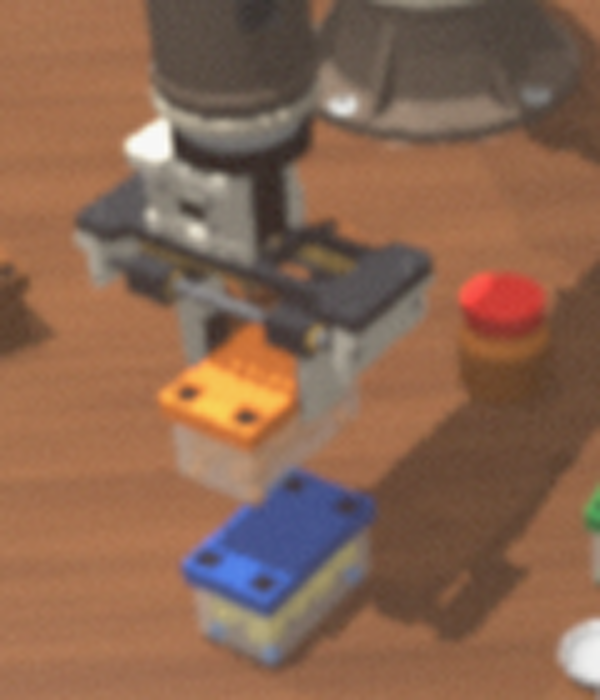

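View pics/tc6.png

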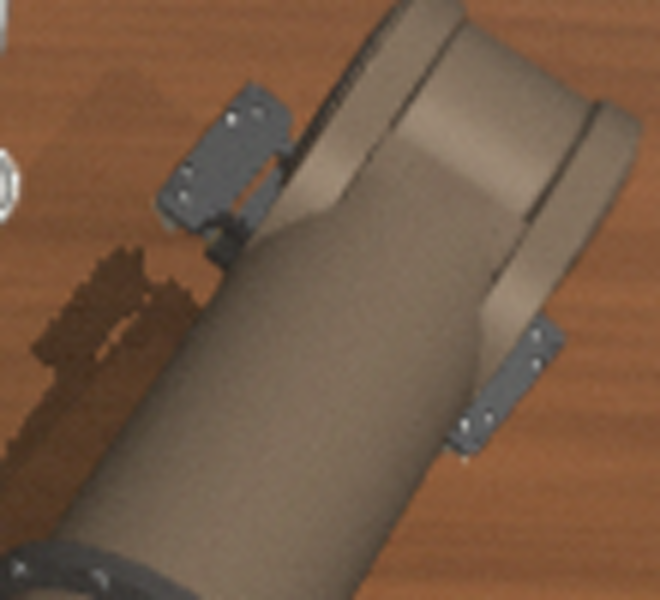

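```bash
python3 -m creep '[[[0.3,0,-2,0,0,0,0.2],[0.3,0,-3,0,0,0,0.2],[0.3,0,-3,0,0,0,0.2],[0.3,0,-3,0,0,0,0.2]]]'
cat > fr.py <<'E'
import sys
from h import *
s=arm.observe();p=s["position"];print(p,s["ee_rot"],s["width"])
name=sys.argv[1];c=sys.argv[2];box=tuple(map(int,sys.argv[3].split(",")));z0=float(sys.argv[4])
im=shot("scene",name);crop(im,230,100,110,140,5,name+"c")
# lid top height = .062 + TCP lift; effective recess height 2.6 mm under
ze=.0594+p[2]-z0
bl,h,bx=lid(im,c,box);print("ze",ze)
for q,a in bl: print(q.round(2),round(a,1),(plane("scene",[q],ze)[0]*1000).round(1))
E
python3 fr.py scene7 orange 245,160,40,60 .0574
```

```text
clock: 14.25
position: [0.6636, -0.1319, 0.1473]
ee_rot: [-1.013, -2.974, 0.0]
force: [0.1, 0.7, -2.3]
width: 0.667
[ 0.66355678 -0.13190454  0.14732256] [-1.01267145e+00 -2.97388095e+00  6.36756183e-05] 0.6674905077948445
ze 0.14932256397089413
[258.49 207.39] 4.4 [ 682.4 -172.2  149.3]
[270.06 212.24] 4.4 [ 707.4 -140.2  149.3]
```

View pics/scene7c.png

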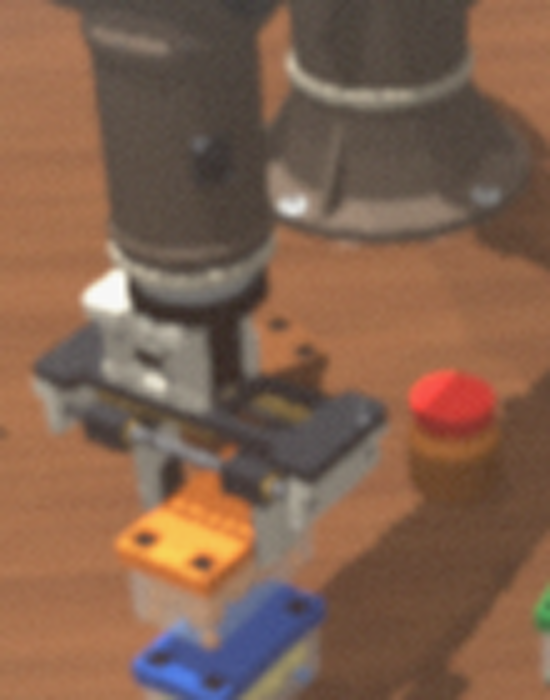

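The scene view puts the orange front recesses at (258.5,207.4) and (270.1,212.2). That is about 1.7 mm too far in x and 0.8 mm in y compared with the blue ones, and the TCP reading agrees. I'll correct that and lower.

```bash
python3 -m creep '[[[-0.1,-0.1,-1,0,0,0,0.2],[-0.1,-0.1,-2,0,0,0,0.2],[-0.1,-0.1,-2.3,0,0,0,0.2],[-0.1,-0.1,-2.3,0,0,0,0.2]]]'
python3 fr.py scene8 orange 245,160,40,70 .0574
```

```text
clock: 14.7
position: [0.6623, -0.1323, 0.1229]
ee_rot: [-1.012, -2.973, 0.0]
force: [0.6, -0.1, -2.1]
width: 0.669
[ 0.66227506 -0.13229607  0.12286896] [-1.01153122e+00 -2.97262344e+00  3.55736374e-04] 0.6685759936023243
ze 0.1248689632970689
[259.21 214.03] 3.4 [ 681.6 -172.5  124.9]
[270.46 218.89] 4.2 [ 706.3 -141.   124.9]
```

```bash
python3 -m creep '[[[0,0,-0.2,0,0,0,0.2],[0,0,-0.4,0,0,0,0.2],[0,0,-0.5,0,0,0,0.2],[0,0,-0.5,0,0,0,0.2]]]'
python3 -m creep '[[[0,0,-0.1,0,0,0,0.2],[0,0,-0.2,0,0,0,0.2],[0,0,-0.2,0,0,0,0.2]]]'
```

```text
clock: 15.15
position: [0.6628, -0.1325, 0.1188]
ee_rot: [-1.012, -2.974, -0.0]
force: [-1.0, 0.3, -2.0]
width: 0.675
clock: 15.45
position: [0.6627, -0.1325, 0.1168]
ee_rot: [-1.012, -2.974, -0.0]
force: [-0.3, -0.1, -1.2]
width: 0.676
```

Below the unseated height of 0.119 with no contact force, so the feet are going into the recesses.

```bash
python3 -m creep '[[[0,0,-0.1,0,0,0,0.2],[0,0,-0.2,0,0,0,0.2],[0,0,-0.2,0,0,0,0.2]]]'
python3 -m creep '[[[0,0,-0.1,0,0,0,0.2],[0,0,-0.1,0,0,0,0.2],[0,0,-0.1,0,0,0,0.2]]]'
```

```text
clock: 15.75
position: [0.6627, -0.1325, 0.1147]
ee_rot: [-1.012, -2.974, -0.0]
force: [0.5, 0.2, -1.9]
width: 0.675
clock: 16.05
position: [0.663, -0.1326, 0.1142]
ee_rot: [1.012, 2.974, 0.0]
force: [-0.7, 0.6, 2.0]
width: 0.668
```

```bash
python3 -m creep '[[[0,0,-0.05,0,0,0,0.2],[0,0,-0.05,0,0,0,0.4],[0,0,-0.05,0,0,0,0.6],[0,0,-0.05,0,0,0,0.8],[0,0,-0.05,0,0,0,1]]]'
python3 -m creep '[[[0,0,0,0,0,0,1],[0,0,0,0,0,0,1],[0,0,2,0,0,0,1],[0,0,5,0,0,0,1],[0,0,8,0,0,0,1]]]'
```

```text
clock: 16.55
position: [0.6628, -0.1325, 0.1132]
ee_rot: [-1.012, -2.974, 0.0]
force: [0.6, 0.3, 0.0]
width: 0.909
clock: 17.05
position: [0.6624, -0.1325, 0.194]
ee_rot: [-1.012, -2.973, 0.001]
force: [0.5, 0.4, 0.2]
width: 0.998
```

```bash
python3 -m creep '[[[-0.3,2,2,0,0,0,1],[-0.9,6.5,2,0,0,3,1],[-1.5,11.3,2,0,0,6,1],[-2.1,16,2,0,0,7.8,1],[-2.7,20.6,2,0,0,7.8,1]]]'
python3 -m creep '[[[-0.4,2.9,-2,0,0,0,1],[-0.4,2.9,-4,0,0,0,1],[-0.4,2.9,-4,0,0,0,1]]]'
python3 - <<'E'
from h import *
s=arm.observe();print(s["position"],s["ee_rot"],s["width"])
t=shot("top","top9");s=shot("scene","scene9");crop(s,240,130,150,120,5,"sc9");crop(t,340,140,60,60,8,"tc9")
a,_,bt=lid(t,"orange",(345,140,55,60));b,_,bs=lid(s,"orange",(245,180,55,55))
for p,ar in a:print(p.round(1),round(ar,1),(plane("top",[p],.119)[0]*1000).round(1))
for p,ar in b:print(p.round(1),round(ar,1),(plane("scene",[p],.1164)[0]*1000).round(1))
E
```

```text
clock: 17.55
position: [0.6354, 0.0754, 0.2136]
ee_rot: [0.806, 3.036, 0.001]
force: [0.4, 0.8, 0.2]
width: 0.999
clock: 17.85
position: [0.63, 0.104, 0.171]
ee_rot: [-0.803, -3.033, 0.003]
force: [1.0, 0.3, 0.6]
width: 1.002
[0.62998806 0.10402057 0.17095058] [-8.02630332e-01 -3.03332971e+00  2.65189341e-03] 1.002374182931277
[376.7 155.1] 20.9 [ 705.  -140.6  119. ]
[386.7 163.2] 21.0 [ 680.7 -172.3  119. ]
[360.2 175.4] 20.8 [640.2 -90.9 119. ]
[370.3 183.7] 20.9 [ 615.5 -122.7  119. ]
[287.9 205.7] 2.7 [641.2 -91.2 116.4]
[259.3 216.3] 3.4 [ 681.3 -173.   116.4]
[270.7 221.1] 4.1 [ 705.9 -141.1  116.4]
```

View pics/sc9.png

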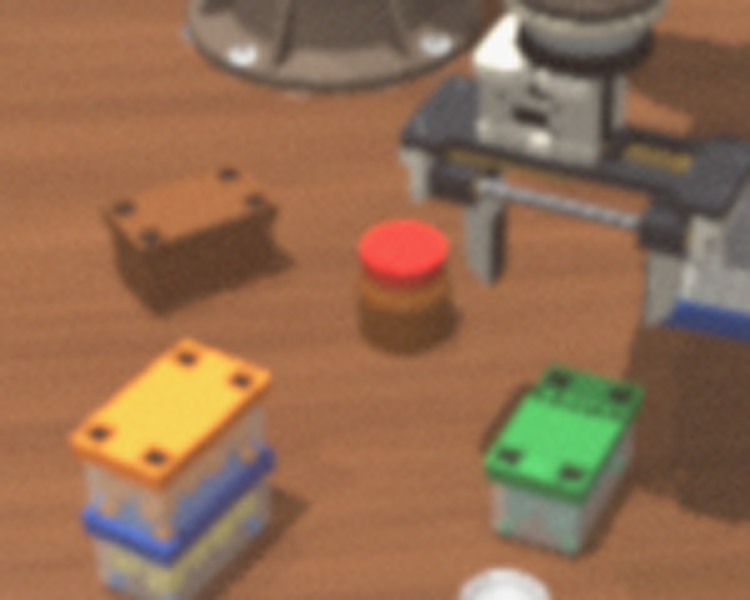

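View pics/tc9.png

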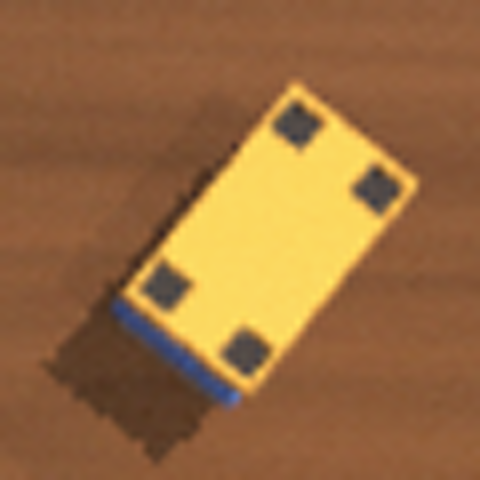

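Orange is squarely seated: its recesses coincide with the blue ones to about 0.5 mm at a lid height of 0.119. It shows at (376.7,155.1) to (370.3,183.7) in the top view. Now the green tub, which the gripper straddles.

```bash
python3 -m creep '[[[0.1,-0.1,-3,0,0,0,1],[0.1,-0.1,-6.5,0,0,0,1],[0.1,-0.1,-9.5,0,0,0,1],[0.1,-0.1,-11,0,0,0,1],[0.1,-0.1,-11.5,0,0,0,1]]]'
python3 -m creep '[[[0,0,0,0,0,0,1],[0,0,0,0,0,0,1]]]' 30; python3 -c "
from cell import arm
print(arm.observe()['position'])"
```

```text
clock: 18.45
position: [0.6328, 0.1003, 0.058]
ee_rot: [-0.809, -3.035, 0.001]
force: [-0.2, -0.5, 0.7]
width: 1.001
clock: 18.65
position: [0.634, 0.1011, 0.06]
ee_rot: [0.807, 3.034, 0.001]
force: [-0.1, 1.3, 0.4]
width: 1.003
[0.63396357 0.10112025 0.0600119 ]
```

```bash
python3 -m creep '[[[-0.25,0.15,-0.3,0,0,0,1],[-0.25,0.15,-0.3,0,0,0,1],[-0.25,0.15,-0.3,0,0,0,0.3],[-0.25,0.15,-0.3,0,0,0,0.2],[-0.25,0.15,-0.3,0,0,0,0.2]]]'
python3 -m creep '[[[0,0,0,0,0,0,0.2],[0,0,0,0,0,0,0.2],[0,0,0,0,0,0,0.2],[0,0,0,0,0,0,0.2]]]'
```

```text
clock: 19.15
position: [0.6304, 0.103, 0.0555]
ee_rot: [0.807, 3.036, 0.0]
force: [-0.3, -1.0, -0.2]
width: 0.788
clock: 19.55
position: [0.6304, 0.1029, 0.0554]
ee_rot: [0.807, 3.036, 0.0]
force: [-0.5, 0.4, 0.6]
width: 0.672
```

```bash
python3 -m creep '[[[0,0,0,0,0,0,0.2],[0,0,0.3,0,0,0,0.2],[0,0,1,0,0,0,0.2],[0,0,2.5,0,0,0,0.2],[0,0,5,0,0,0,0.2]]]'
python3 -m creep '[[[0,0,4,0,0,0,0.2],[0,0,8,0,0,0,0.2],[0,0,12,0,0,0,0.2],[0,0,14,0,0,0,0.2],[0,0,14,0,0,0,0.2]]]'
```

```text
clock: 20.05
position: [0.6293, 0.1029, 0.1055]
ee_rot: [-0.807, -3.034, 0.002]
force: [-0.2, -0.4, -3.3]
width: 0.669
clock: 20.55
position: [0.632, 0.1023, 0.2498]
ee_rot: [0.807, 3.03, 0.005]
force: [-0.1, -0.8, -2.9]
width: 0.675
```

```bash
python3 -m creep '[[[0.3,-2,0,0,0,0,0.2],[0.8,-6.5,0,0,0,-2,0.2],[1.3,-11,0,0,0,-4,0.2],[1.8,-15.5,0,0,0,-6,0.2],[2.3,-20,0,0,0,-7.8,0.2]]]'
python3 -m creep '[[[0.3,-2.5,0,0,0,0,0.2],[0.4,-3.3,-1,0,0,0,0.2],[0.4,-3.3,-3,0,0,0,0.2],[0.4,-3.3,-4,0,0,0,0.2],[0.4,-3.3,-4,0,0,0,0.2]]]'
python3 -m creep '[[[0,0,0,0,0,0,0.2]]]'
python3 fr.py scene10 green 240,145,45,70 .0554
```

```text
clock: 21.05
position: [0.6526, -0.0984, 0.2443]
ee_rot: [-1.013, -2.972, 0.0]
force: [0.3, 0.1, -2.4]
width: 0.669
clock: 21.55
position: [0.6561, -0.1282, 0.2028]
ee_rot: [-1.009, -2.971, -0.0]
force: [0.4, -0.7, -2.8]
width: 0.67
clock: 21.65
position: [0.6573, -0.129, 0.2052]
ee_rot: [-1.01, -2.974, -0.0]
force: [0.5, 0.3, -3.9]
width: 0.676
[ 0.65731986 -0.12903947  0.20521927] [-1.00998863e+00 -2.97405127e+00 -6.79495563e-05] 0.6757709226590641
ze 0.2092192698215023
[256.45 189.09] 3.5 [ 678.4 -172.1  209.2]
[268.45 193.87] 5.0 [ 703.7 -139.7  209.2]
```

View pics/scene10c.png

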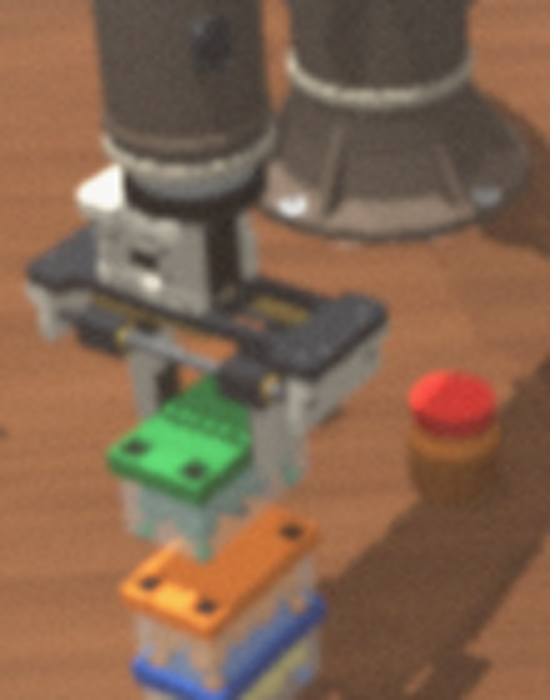

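Green front recesses are at (256.5,189.1) and (268.5,193.9), about 2.5 mm short in x and 1.1 mm off in y. Correcting and lowering.

```bash
python3 -m creep '[[[0.2,-0.15,-0.8,0,0,0,0.2],[0.2,-0.15,-1.8,0,0,0,0.2],[0.2,-0.15,-2.4,0,0,0,0.2],[0.2,-0.15,-2.4,0,0,0,0.2],[0.2,-0.15,-2.4,0,0,0,0.2]]]'
python3 fr.py scene11 green 240,145,45,70 .0554
```

```text
clock: 22.2
position: [0.6592, -0.1316, 0.1812]
ee_rot: [-1.012, -2.974, 0.0]
force: [-0.0, -0.8, -3.0]
width: 0.671
[ 0.65918133 -0.13159346  0.18118136] [-1.01215453e+00 -2.97364518e+00  2.10824874e-04] 0.6707101660807356
ze 0.1851813634814329
[256.39 196.84] 3.8 [ 681.1 -174.5  185.2]
[268.17 201.3 ] 4.1 [ 704.6 -142.4  185.2]
```

```bash
python3 -m creep '[[[0.05,0.1,0,0,0,0,0.2],[0.05,0.1,-0.2,0,0,0,0.2],[0.05,0.1,-0.4,0,0,0,0.2],[0.05,0.1,-0.5,0,0,0,0.2],[0.05,0.1,-0.5,0,0,0,0.2]]]'
python3 fr.py scene12 green 240,145,45,70 .0554
```

```text
clock: 22.75
position: [0.6597, -0.1305, 0.1761]
ee_rot: [-1.012, -2.974, 0.0]
force: [0.2, 0.3, -2.4]
width: 0.668
[ 0.65967055 -0.13051212  0.17614007] [-1.01199548e+00 -2.97374765e+00  1.34584455e-05] 0.6682635514971152
ze 0.18014006817737077
[257.1  198.22] 3.6 [ 680.9 -173.1  180.1]
[268.71 202.96] 4.8 [ 705.5 -141.3  180.1]
```

Aligned to within 0.5 mm. Lowering onto the orange lid.

```bash
python3 -m creep '[[[0,0,-0.1,0,0,0,0.2],[0,0,-0.2,0,0,0,0.2],[0,0,-0.3,0,0,0,0.2],[0,0,-0.3,0,0,0,0.2]]]'
python3 -m creep '[[[0,0,-0.1,0,0,0,0.2],[0,0,-0.2,0,0,0,0.2],[0,0,-0.2,0,0,0,0.2]]]'
```

```text
clock: 23.2
position: [0.6597, -0.1305, 0.1732]
ee_rot: [-1.012, -2.974, 0.0]
force: [0.6, 0.3, -3.3]
width: 0.674
clock: 23.5
position: [0.6597, -0.1305, 0.1712]
ee_rot: [-1.012, -2.974, 0.0]
force: [0.4, 0.0, -3.0]
width: 0.674
```

```bash
python3 -m creep '[[[0,0,-0.1,0,0,0,0.2],[0,0,-0.15,0,0,0,0.2],[0,0,-0.15,0,0,0,0.2]]]'
python3 -m creep '[[[0,0,-0.1,0,0,0,0.2],[0,0,-0.1,0,0,0,0.2]]]'
```

```text
clock: 23.8
position: [0.6598, -0.1305, 0.1698]
ee_rot: [-1.012, -2.974, -0.0]
force: [-0.1, -0.0, -2.5]
width: 0.674
clock: 24.0
position: [0.6599, -0.1307, 0.1691]
ee_rot: [1.012, 2.974, -0.0]
force: [0.0, 0.9, -1.3]
width: 0.675
```

```bash
python3 -m creep '[[[0,0,-0.1,0,0,0,0.2],[0,0,-0.1,0,0,0,0.2]]]'
```

```text
clock: 24.2
position: [0.6601, -0.1309, 0.1687]
ee_rot: [1.012, 2.973, 0.0]
force: [-1.5, 0.8, 4.7]
width: 0.674
```

Contact at the expected seated height. Releasing and backing off straight up.

```bash
python3 -m creep '[[[0,0,0,0,0,0,0.4],[0,0,0,0,0,0,0.6],[0,0,0,0,0,0,0.8],[0,0,0,0,0,0,1],[0,0,0,0,0,0,1]]]'
python3 -m creep '[[[0,0,0,0,0,0,1],[0,0,0,0,0,0,1],[0,0,2,0,0,0,1],[0,0,5,0,0,0,1],[0,0,9,0,0,0,1]]]'
python3 -m creep '[[[-1,2,3,0,0,0,1],[-4,5,4,0,0,0,1],[-8,7.5,4,0,0,0,1],[-12,10,4,0,0,0,1],[-16,12.5,4,0,0,0,1]]]'
python3 - <<'E'
from h import *
s=arm.observe();print(s["position"],s["force"],s["width"])
t=shot("top","top13");s=shot("scene","scene13");crop(s,220,90,200,150,4,"sc13")
a,_,bt=lid(t,"green",(345,130,55,65));b,_,bs=lid(s,"green",(240,165,60,60))
for p,ar in a:print(p.round(1),round(ar,1),(plane("top",[p],.176)[0]*1000).round(1))
for p,ar in b:print(p.round(1),round(ar,1),(plane("scene",[p],.1734)[0]*1000).round(1))
for q,_ in b:
    for p,_ in a:
        X,g=tri([q],[p])
        if g[0]<3:print((X*1000).round(1),g)
E
```

```text
clock: 24.7
position: [0.6598, -0.1305, 0.1678]
ee_rot: [1.012, 2.974, 0.0]
force: [0.6, 0.8, -1.0]
width: 0.977
clock: 25.2
position: [0.659, -0.1301, 0.2574]
ee_rot: [-1.011, -2.971, 0.001]
force: [0.8, -0.2, 1.1]
width: 0.994
clock: 25.7
position: [0.4983, -0.0048, 0.2975]
ee_rot: [-1.011, -2.974, -0.0]
force: [-0.3, 1.5, 1.2]
width: 1.001
[ 0.49829479 -0.00477294  0.29748432] [-0.25913849  1.45587049  1.23080358] 1.0014149904359206
[379.1 152. ] 25.1 [ 705.4 -140.6  176. ]
[389.6 160.4] 24.7 [ 681.1 -172.5  176. ]
[361.9 173.1] 25.6 [640.5 -90.7 176. ]
[372.3 181.7] 25.8 [ 616.1 -122.3  176. ]
[275.3 185.4] 10.3 [ 615.8 -123.2  173.4]
[287.  189.9] 9.2 [641.1 -90.4 173.4]
[257.2 200.3] 10.2 [ 681.5 -173.4  173.4]
[259.8 205.7] 3.9 [ 706.5 -165.9  173.4]
[269.4 205.5] 14.4 [ 708.1 -139.9  173.4]
[[ 616.3 -122.8  173.7]] [0.63242526]
[[640.9 -90.7 173.2]] [0.55345757]
[[ 681.5 -173.2  173.4]] [0.50285678]
[[ 706.1 -140.6  171.9]] [1.07665764]
```

View pics/scene13.png

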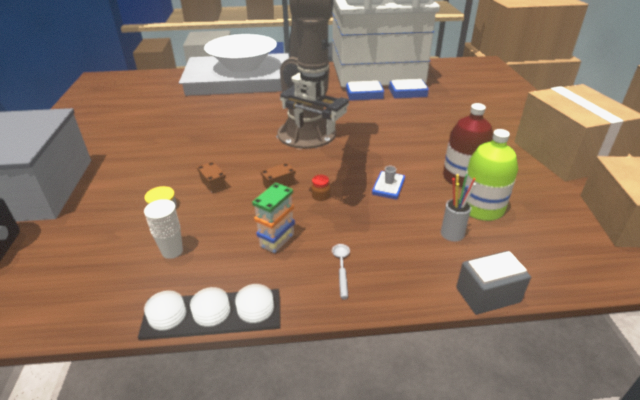

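View pics/top13.png

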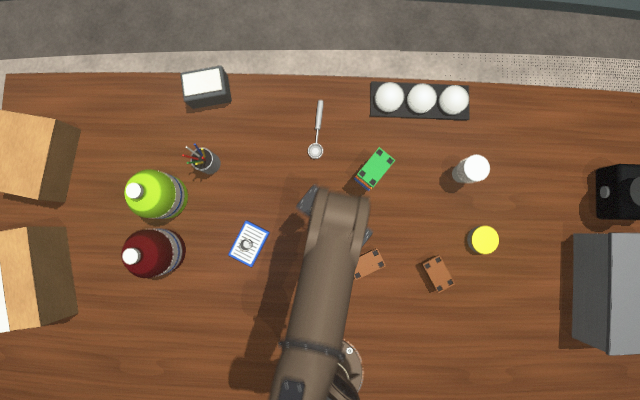

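View pics/sc13.png

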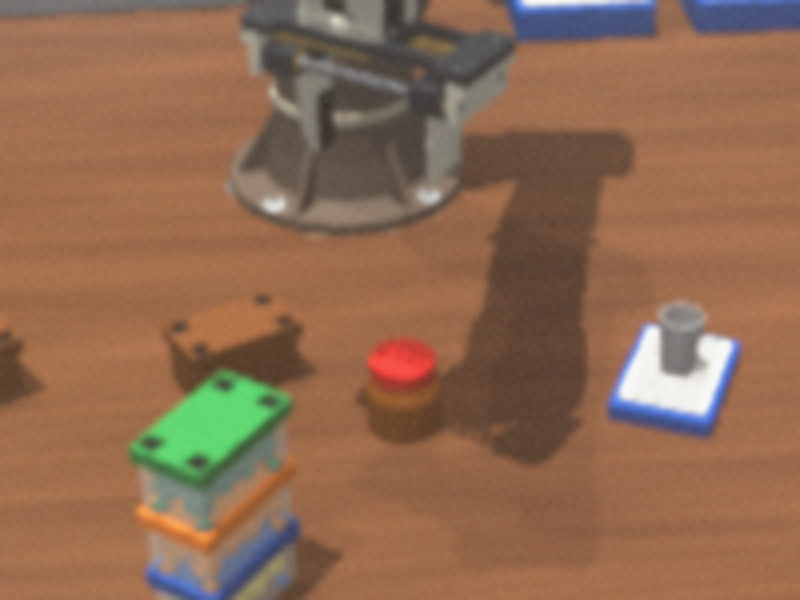

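The stack stands at (273,220) in the scene view. All four green recesses triangulate to about 173 mm, which is the seated height, with x and y matching the blue tub's to within about 1 mm. The cup stands upright on the grid at (390,177), and the jar, spoon and other things look unmoved. I'll let the arm settle, then hand in.

```bash
python3 -m creep '[[[0,0,0,0,0,0,1],[0,0,0,0,0,0,1],[0,0,0,0,0,0,1]]]'; python3 -c "
from cell import arm
print(arm.sign_off())"
```

```text
clock: 26.1
position: [0.5007, -0.0069, 0.2981]
ee_rot: [1.015, 2.972, -0.001]
force: [-0.1, 0.6, -0.5]
width: 1.0
the job is handed in; nothing more can be done
None
```

The cup stands upright near the middle of the white grid. The orange-lidded tub is seated on the blue-lidded one, with the green-lidded one seated on top. I handed in at about 26 s with the gripper open and clear of everything.

- **Stack position:** in the last pictures, the green lid's recesses line up with the blue lid's to within about 1 mm.
- **Seating height:** the green recesses measure 172–174 mm from two views. That is 114 mm above the blue ones, as expected with both tubs seated. The largest disagreement between the two views was about 1 mm.
- **Forces:** each tub was lowered in small steps and met only light contact (under 5 N at the wrist). The cup met about 15 N when it touched the grid.
- **Other things:** the jar, spoon, brown lookalike tubs, jugs and the rest look unmoved. I compared those by eye only.
- **Weaker measurements:** at the start, the automatic height measurement found nothing for the orange lid in the scene view. I read those pixels by hand, and the two views differed by up to 3.5 mm. The grid top measured 18 mm against the stated 22 mm, so I found the actual contact by force.

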